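Tip the tube box onto its base and park it at the rack

TASK

The white tube box has been left standing on its side. Push it over onto its base, towards the translucent grey tube rack, so that its holes face up, then push it along the bench until its side is flush against the long side of the rack, not sticking out past either end of the rack. Only push: do not pinch or lift the box or let it fall on its holes, and leave the dish, the timer and the marker where they are.

Things in the scene. Friction and masses are not known exactly. Their poses are not given: they have to be found in the camera images.
- tube_box: White tube box, a grid of a hundred holes in its top, loose, 0.3 to 0.56 kg. Own frame: 132 mm in x, 135 mm in y, 52 mm high in z; origin at the centre of its base, z out of the holes' face. It starts standing on its -y side, 135 mm tall, y up, z level and pointing away from the rack, base facing the rack.
- box_center (a point): Centre of the tube box, 26 mm above its base; axes as the box's. Pushed near its top on the holes' face, the box tips about its base's lower edge and falls by itself onto its base; its -y side then faces away from the rack, its +y side towards the rack.
- box_pivot (a point): Middle of the long edge where the box's base meets its -y side: the edge on the bench about which the box tips. It stays on the bench throughout.
- rack: Flat translucent grey 96-place tube rack, fixed to the bench, 285 mm along its x, 104 mm along its y, 30 mm high. Origin at the centre of its underside. Its -y long side (52 mm from the origin) faces the tube box, which starts up to 0.25 rad askew to it; about 50 to 90 mm will be left between the tipped box and the rack.
- rack_face (a point): Middle of the rack's -y long side, 15 mm above the bench, where the box is to be parked. The surfaces are grippy: a box pushed in askew catches on its leading corner and stays askew, so square it up by pushing near the lagging corner of its -y side.
- dish: Bystander, loose: round covered dish, 60 mm wide, 14 mm high; origin at the centre of its underside.
- timer: Bystander, loose: square white countdown timer, 86 x 86 x 19 mm, lying on its back; origin at the centre of its underside.
- marker: Bystander, loose: blue marker pen lying on the bench, 141 mm along its x, 16 mm thick; origin under its middle.
There are look-alikes about, which are no part of the job. Several things look just like the tube_box: the one meant starts farthest to the robot's right.

How it is judged (in metres and radians):
On the way:
1. the box lies on its base, holes up (angle between tube_box's own z axis and vertical below 0.06 rad and height (world z) of box_center below 0.032 m), for 0.2 s.
At the end, for the whole second after the job is handed in: The box lies at rest on its base, holes up (within 0.06 rad), its side within 0.05 rad of parallel to the rack's long side and touching it or nearly so (box centre at most 125.5 mm from the rack's centre line, 120 mm is full contact), centres within 80 mm along the rack (all of step 1 and y of box_center in the frame of rack between -0.1255 and -0.11 m and x of box_center in the frame of rack between -0.08 and 0.08 m and angle between the y axis of tube_box and the y axis of rack, either way round below 0.05 rad and linear speed of tube_box below 0.01 m/s).
It fails at once if the box is lifted, carried or tipped onto its holes (its tipping edge leaves the bench by more than 20 mm) (height (world z) of box_pivot above 0.02 m).
It fails at once if the dish is pushed more than 20 mm from its place (distance of dish from where it was at the start of the episode above 0.02 m).
It fails at once if the timer is pushed more than 20 mm from its place (distance of timer from where it was at the start of the episode above 0.02 m).
It fails at once if the marker is pushed more than 20 mm from its place (distance of marker from where it was at the start of the episode above 0.02 m).
It also fails if it takes over 54 s, if anything falls off the work surface, if the arm or the gripper's body presses on something with over 40 N, if the wrist force passes 120 N, or if a joint passes its speed limit or range.

ROBOT

A 6-joint arm with a two-finger parallel gripper is mounted at the origin on a cart in front of the work surface, level with it; the furniture and walls round the work are solid. World frame = base frame: x ahead of the robot, y to its left, z up, the work surface at z = 0. Lengths are in m, angles in degrees, forces in N, time in s.
With the tool pointing down it reaches from about 0.35 to 0.875 m from the base axis. Payload 4.2 kg.
Tool frame: the origin (TCP) lies midway between the tips of the shut fingers; the grasp point (between the pads) lies 19 mm behind it; z points along the fingers, y is the line along which they close (so a half turn about z gives the same grasp; the last joint's range is limited). The gripper opens to 87 mm and grips with 3 to 60 N. Pads are 19 mm wide; open, the fingers measure 117 mm over their backs; the gripper's body (75 mm by 190 mm) begins 51 mm behind the grasp point.
Start: joints at [-53.881, 22.042, 0.453, 0, -68.411, -14.817], TCP at [0.227, -0.582, 0.223] pointing down, gripper open.
Joint ranges: [-179.83, 179.83], [-69.29, 118.12], [-61.27, 80.66], [-181.25, 117.63], [-171.15, -9.14], [-177.46, 177.46]. Speed limits (degrees/s): [159.86, 159.86, 180, 180, 180, 180].

INTERFACE

Orientations are given as [roll, pitch, yaw] about the fixed x, y, z axes, in that order (R = Rz(yaw) Ry(pitch) Rx(roll)).
In Python, from workcell import env gives the robot as it stands. The module is installed in compiled form; this text tells all that it offers. Calls block until the motion is done:
- env.goto(position, orientation): joint-space move of the TCP to a pose.
- env.move_straight(position, rotation=None, rate=0.15, force_limit=None): straight line of the TCP; rotation=None keeps the orientation; rate is the mean speed in m/s. With force_limit (N) it stops when the force on the tool has changed by that much, and returns True; else False.
- env.set_joints(angles): joint-space move.
- env.gripper_to(opening, grasp_force=None): opening from 0.0 (shut) to 1.0 (fully open); grasp_force is the grip in N (None keeps the last); returns when the fingers have stopped.
- env.dwell(seconds).
- env.inverse_kinematics(position, orientation): joint angles nearest the present ones, or None.
- env.read_state(): the state.
- env.grab_frame(name): name is "side" or "top" or "wrist"; returns a dict with "image" (420x560x3 uint8, blue, green, red), "fx", "fy", "cx", "cy" (pixels), "position" and "orientation" of the camera in the world. Camera axes: x right, y up, looking along -z (the intrinsics and any distortion apply to the point x, -y, -z); pixel columns grow to the right and rows downward; lengths in m; the calibration is good to about 2 mm. A picture is of the moment at which its call begins. There is no depth.
A pose or a line that the arm cannot do raises env.Unreachable and nothing moves.
- env.close_job(): hands the job in, once; it reports no verdict.
Trained networks look in a picture, given as the dict that the camera call returned (one of the last four; its "shot" number tells which), for a name from the list of things; names that differ only in an ending like _2 or _b are one class to them, and where a whole thing is asked for, a point or a joint stands for the part that bears it (a point fixed in the world has none). Each returns a list of dicts, best first, with "score" (0 to 1); they miss things now and then, are a little off and sometimes report something else, mostly with a low value. They report only what shows in the picture. A call takes as long as a camera call. They do not tell look-alikes from the thing itself.
- env.search_frame(picture, thing): "xyz" ([x, y, z] in m, in world coordinates, good to about 4 mm: the middle of the surface that is visible of it).
- env.trace(picture, thing): "mask" (420x560 bool, what is visible of it).
The state is a dict: "clock": time; "joint_positions": joint angles; "qvel": joint speeds; "joint_torque": joint torques, N m; "position": TCP position; "tool_rot": TCP orientation; "force": force on the tool from outside, world axes, zero at the start; "wrist_torque": the same for the moment, N m; "opening": opening from 0.0 (shut) to 1.0 (fully open).
Only numpy, scipy, OpenCV 4.12 (cv2) and the standard library are available. Lean on these libraries where they do the work, as an engineer would, in place of code of your own. Each camera call takes 0.05 s, during which the arm holds its last target. There are 200 camera calls.

## Working session

There is one attempt and no reset: what is moved stays moved. The work goes in short steps, each a Python script; the robot and the scene stay as the last script left them, time stands still between calls to the robot, and variables do not carry over. Pictures are saved under pics/ and viewed, on a budget of 10 in all, crops included, one or two more only if the job needs it, and the job is handed in when it is done.

```bash
mkdir -p pics
cat > h.py <<'E'
from workcell import env
import numpy as np, cv2
from scipy.spatial.transform import Rotation as R
def ray(f,u,v):
    d=np.array([(u-f["cx"])/f["fx"],-(v-f["cy"])/f["fy"],-1.])
    return np.array(f["position"]), rot(f)@d
def rot(f):
    o=np.array(f["orientation"],float)
    return o if o.shape==(3,3) else R.from_euler('xyz',o,degrees=True).as_matrix()
def onz(f,u,v,z):
    p,d=ray(f,u,v); return p+d*(z-p[2])/d[2]
def proj(f,P):
    c=rot(f).T@(np.array(P)-np.array(f["position"])); return np.array([f["cx"]+f["fx"]*c[0]/-c[2], f["cy"]-f["fy"]*c[1]/-c[2]])
E
python3 - <<'E'
from h import *
ims=[]
for n in("top","side"):
    f=env.grab_frame(n); ims.append(f["image"])
    print(n,{k:v for k,v in f.items() if k!="image"})
    for t in("tube_box","rack","dish","timer","marker"):
        for r in env.search_frame(f,t):
            print(t,np.round(r["xyz"],3),round(r["score"],2),proj(f,r["xyz"]).round())
    cv2.imwrite(f"pics/{n}0.png",f["image"])
print(env.read_state())
E
```

```text
top {'fx': 499.8518844780326, 'fy': 499.8518844780326, 'cx': 281.1676758715404, 'cy': 210.15574947523368, 'position': array([0.47825704, 0.01404236, 1.29568598]), 'orientation': array([  5.79280926,   0.38403808, -88.46778545]), 'shot': 1}
tube_box [0.511 0.33  0.13 ] 0.95 [149. 243.]
tube_box [ 0.44  -0.12   0.132] 0.79 [342. 279.]
tube_box [0.824 0.157 0.133] 0.75 [229. 114.]
tube_box [0.689 0.34  0.138] 0.67 [148. 167.]
rack [0.495 0.179 0.034] 0.69 [219. 253.]
dish [0.688 0.105 0.016] 0.71 [252. 179.]
timer [ 0.561 -0.281  0.01 ] 0.93 [400. 231.]
marker [ 0.388 -0.266  0.011] 0.81 [394. 300.]
side {'fx': 417.38284453953435, 'fy': 417.38284453953435, 'cx': 274.0431052356914, 'cy': 209.07576695242145, 'position': array([0.47601223, 0.94619101, 0.55541091]), 'orientation': array([ 6.30197428e+01,  1.28290700e-01, -1.73779607e+02]), 'shot': 2}
tube_box [0.687 0.383 0.089] 0.92 [190. 295.]
tube_box [ 0.438 -0.103  0.082] 0.89 [330. 191.]
tube_box [0.834 0.193 0.089] 0.89 [149. 236.]
rack [0.432 0.176 0.027] 0.81 [333. 266.]
dish [0.685 0.12  0.014] 0.86 [225. 251.]
dish [ 0.439 -0.104  0.083] 0.57 [330. 190.]
timer [ 0.561 -0.27   0.013] 0.75 [289. 187.]
marker [ 0.34  -0.259  0.008] 0.51 [359. 193.]
{'clock': 0.6, 'joint_positions': array([-5.38796235e+01,  2.20399718e+01,  4.50642726e-01, -3.98221614e-04,
       -6.84103995e+01, -1.48162753e+01]), 'qvel': array([ 0.01897288, -0.00871197,  0.0282989 ,  0.12369483,  0.07684559,
       -0.08256823]), 'joint_torque': array([ 2.93457306e-04, -3.90213454e+01,  1.87535137e+01,  4.22253415e+00,
        1.54055539e-02, -1.57582440e-05]), 'position': array([ 0.22707862, -0.58225133,  0.22255348]), 'tool_rot': array([-1.79999832e+02,  4.27392073e-04, -1.58696045e+02]), 'force': array([-0.63924862,  0.33998836,  0.54818279]), 'wrist_torque': array([-0.01243991, -0.00656817,  0.00303151]), 'opening': 0.9990983414277451}
```

View pics/top0.png

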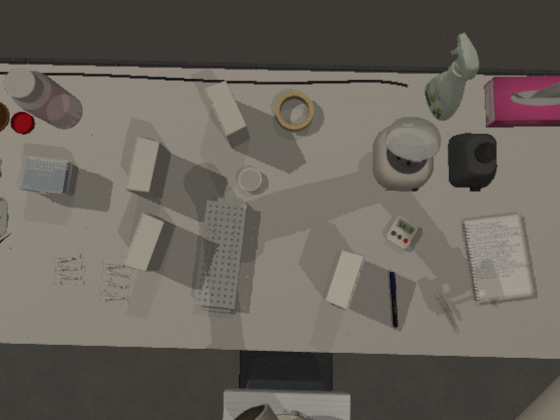

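View pics/side0.png

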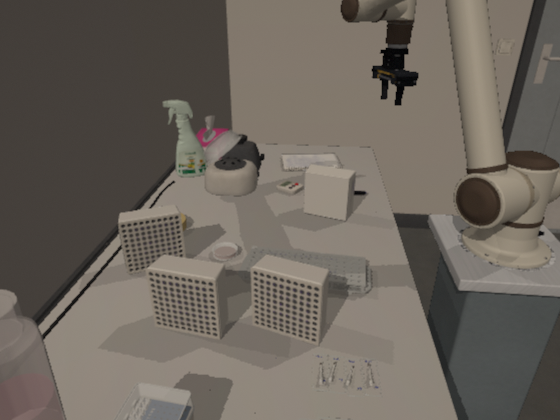

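Four tube_box look-alikes appear in the top view: (149,243), (148,167), (229,114) and (342,279). The one at (342,279), y≈-0.12, is farthest to the robot's right. Its plain base also faces the rack, so it fits the description. Next I'll confirm it in a crop and fit the poses from the silhouettes.

```bash
cat >> h.py <<'E'
from scipy.optimize import minimize
from itertools import product
def hull(f,c,yaw,dim):  # upright cuboid: c=(x,y), base at z=0
    M=R.from_euler('z',yaw).as_matrix()
    P=[M@[sx*dim[0]/2,sy*dim[1]/2,sz*dim[2]]+[c[0],c[1],0] for sx,sy,sz in product((-1,1),(-1,1),(0,1))]
    return cv2.convexHull(np.array([proj(f,p) for p in P],np.float32))
def iou(f,m,h):
    S=4; a=np.zeros((m.shape[0],m.shape[1]),np.uint8)
    a=np.zeros((420*S,560*S),np.uint8); cv2.fillConvexPoly(a,np.round((h+.5)*S).astype(np.int32),1)
    a=cv2.resize(a.astype(np.float32),(560,420),interpolation=cv2.INTER_AREA)
    return np.minimum(a,m).sum()/np.maximum(a,m).sum()
def pick(f,thing,xy,tol=.07):
    """mask of the detection of thing whose pixels' middle is nearest to the spot xy"""
    best=None
    for r in env.trace(f,thing):
        v,u=np.nonzero(r["mask"]); q=proj(f,xy); d=np.hypot(u.mean()-q[0],v.mean()-q[1])
        if best is None or d<best[0]: best=(d,r["mask"].astype(np.float32),r["score"])
    return best[1] if best and best[0]<40 else None
def fit(views,dim,x0):
    cost=lambda p:-sum(iou(f,m,hull(f,p[:2],p[2],dim)) for f,m in views)/len(views)
    b=None
    for y in (-.2,0,.2):
        s=np.array(x0,float)+[0,0,y]
        r=minimize(cost,s,method="Nelder-Mead",options=dict(initial_simplex=np.vstack([s,s+[.02,0,0],s+[0,.02,0],s+[0,0,.15]]),xatol=1e-4,fatol=1e-5))
        if b is None or r.fun<b.fun:b=r
    return b.x,-b.fun
def locate(thing,dim,x0,zmid,cams=("top","side")):
    vs=[]
    for n in cams:
        f=env.grab_frame(n); m=pick(f,thing,[x0[0],x0[1],zmid])
        if m is not None: vs.append((f,m))
    out={"both":fit(vs,dim,x0)}
    for (f,m) in vs: out[f["shot"]]=fit([(f,m)],dim,x0)
    return out
E
python3 - <<'E'
from h import *
for t,d,x0,z in(("rack",(.285,.104,.03),(.48,.18,0),.02),("tube_box",(.132,.052,.135),(.44,-.12,-.15),.07),("timer",(.086,.086,.019),(.56,-.28,0),.01),("marker",(.141,.016,.016),(.38,-.266,0),.008)):
    for k,(p,s) in locate(t,d,x0,z).items(): print(t,k,np.round(p,4),round(s,3))
f=env.grab_frame("side"); a=cv2.resize(f["image"][150:330,200:420],None,fx=3,fy=3,interpolation=cv2.INTER_CUBIC)
cv2.imwrite("pics/c.png",a)
E
```

```text
rack both [ 0.4923  0.1768 -0.0879] 0.74
rack 3 [ 0.491   0.1771 -0.0853] 0.954
rack 4 [ 0.4901  0.1679 -0.1217] 0.543
tube_box both [ 0.4387 -0.1265 -0.2913] 0.928
tube_box 5 [ 0.4392 -0.1265 -0.2933] 0.928
tube_box 6 [ 0.438  -0.1265 -0.1756] 0.94
timer both [ 0.5632 -0.2888  0.0824] 0.568
timer 7 [ 0.5599 -0.2854  0.3005] 0.529
timer 8 [ 0.5622 -0.2889  0.0759] 0.611
marker both [ 0.3878 -0.2651  0.0124] 0.404
marker 9 [ 0.3892 -0.2651  0.0842] 0.656
marker 10 [ 0.3782 -0.2774 -0.2511] 0.16
```

View pics/c.png

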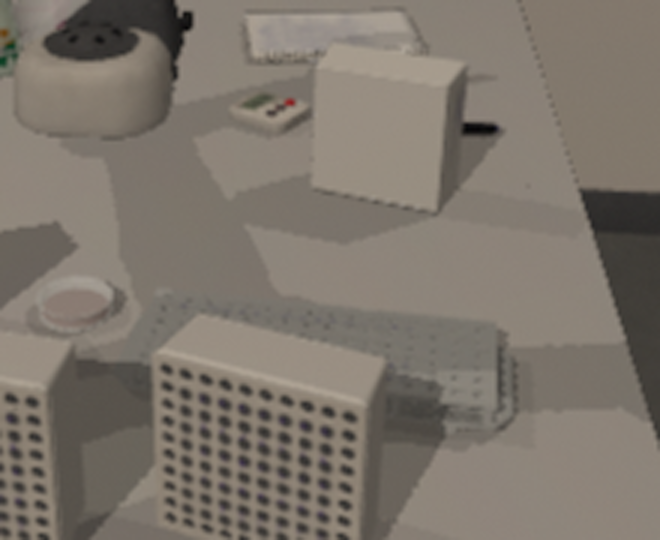

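Crop: the box in question, at side pixels about (330,190), shows a plain base to the rack, so it is the right one. Its lower base edge runs from (304,212) to (345,220). I'll tip it with both fingers held parallel to its face.

```bash
cat > tip.py <<'E'
from h import *
f=env.grab_frame("side"); a=onz(f,304.3,212.3,0); b=onz(f,345.3,220.3,0)
e=a-b; yaw=np.arctan2(e[1],e[0]); print("edge",a.round(3),b.round(3),np.linalg.norm(e).round(3),yaw.round(3))
yaw=np.mean([yaw,-.293,-.25]) if -.4<yaw<-.05 else -.25
n=np.array([-np.sin(yaw),np.cos(yaw)]); c=np.array([.439,-.1265])
o=[180,0,np.degrees(yaw)-90]
P=lambda d,z:[*(c+d*n),z]
env.gripper_to(.6)
env.goto(P(-.085,.22),o); env.move_straight(P(-.085,.117),rate=.1)
hit=env.move_straight(P(-.02,.117),rate=.04,force_limit=1.5); s=env.read_state(); print("touch",hit,s["position"],s["force"],s["clock"])
for d in(.01,.025,.04):
    env.move_straight(P(d,.117),rate=.06); s=env.read_state(); print(d,s["force"].round(2))
env.dwell(.5)
env.move_straight(P(.0,.15),rate=.15); env.move_straight(P(-.09,.15),rate=.15); print(env.read_state()["clock"])
f=env.grab_frame("side"); cv2.imwrite("pics/s1.png",f["image"])
E
python3 tip.py
```

```text
edge [ 0.506 -0.127  0.   ] [ 0.391 -0.09   0.   ] 0.121 -0.306
touch False [ 0.43337969 -0.14584108  0.11697176] [ 0.01282021 -0.40333593  0.58535966] 6.875
0.01 [ 0.38 -0.18  1.22]
0.025 [-0.68 -0.15 -0.25]
0.04 [-0.48  0.24 -0.54]
10.0667
```

View pics/s1.png

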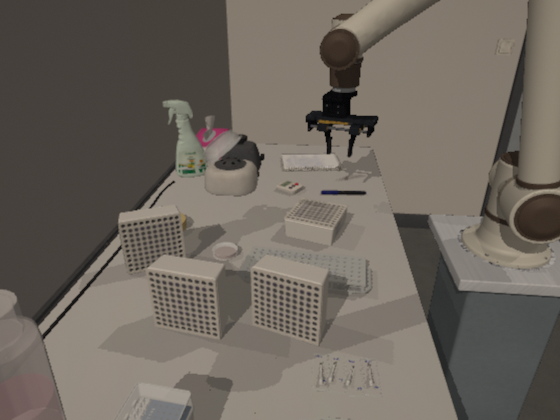

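The box now lies holes up at (317,220). I'll measure it and the rack again, then push it with both open fingers aligned to the rack so that it squares up.

Run:
```python
from h import *
for t,d,x0,z in(("tube_box",(.132,.135,.052),(.466,-.037,-.29),.05),("rack",(.285,.104,.03),(.49,.177,-.08),.03)):
    for k,(p,s) in locate(t,d,x0,z).items(): print(t,k,np.round(p,4),round(s,3))
f=env.grab_frame("top"); a=cv2.resize(f["image"][160:330,170:440],None,fx=2.9,fy=2.9,interpolation=cv2.INTER_CUBIC)
cv2.imwrite("pics/t1.png",a)
m=pick(f,"rack",[.49,.177,.03]); v,u=np.nonzero(m); 
r=cv2.minAreaRect(np.c_[u,v].astype(np.float32)); B=[onz(f,*q,.03)[:2] for q in cv2.boxPoints(r)]; print(np.round(B,4))
```

```text
tube_box both [ 0.4721 -0.0314 -0.2742] 0.746
tube_box 14 [ 0.4716 -0.0288 -0.306 ] 0.559
tube_box 15 [ 0.4721 -0.0346 -0.2949] 0.95
rack both [ 0.4917  0.1766 -0.0814] 0.749
rack 16 [ 0.4917  0.1771 -0.0782] 0.96
rack 17 [ 0.4881  0.1689 -0.1117] 0.556
[[0.3538 0.2425]
 [0.639  0.2191]
 [0.6279 0.1076]
 [0.3434 0.1335]]
```

View pics/t1.png

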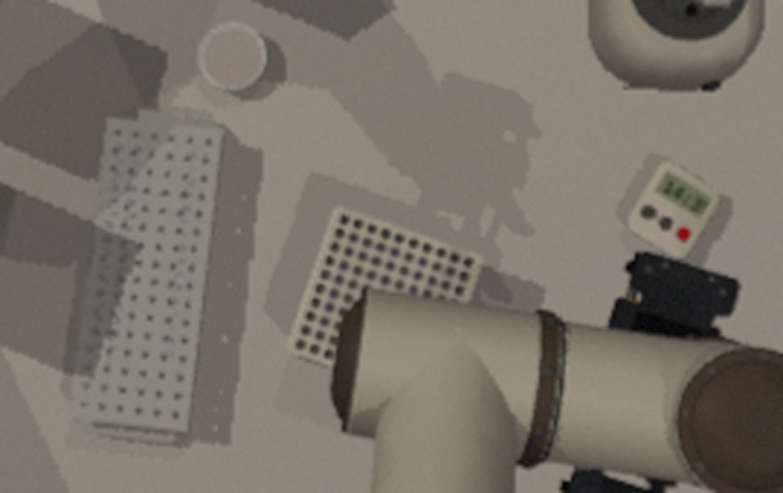

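```bash
cat > push.py <<'E'
from h import *
rc=np.array([.4915,.177]); ry=-.082
ex=np.array([np.cos(ry),np.sin(ry)]); ey=np.array([-ex[1],ex[0]])
W=lambda x,y,z:[*(rc+x*ex+y*ey),z]
def inrack(p): d=np.array(p[:2])-rc; return np.array([d@ex,d@ey])
E
python3 - <<'E'
from push import *
env.gripper_to(.8)
o=[180,0,np.degrees(ry)-90]
env.goto(W(-.012,-.35,.15),o); env.move_straight(W(-.012,-.35,.018),rate=.12)
print(env.move_straight(W(-.012,-.235,.018),rate=.05,force_limit=25)); s=env.read_state(); print(s["force"],inrack(s["position"]),s["clock"])
for k,(p,sc) in locate("tube_box",(.132,.135,.052),(.48,.0,-.1),.05).items(): print(k,np.round(p,4),inrack(p).round(4),round(p[2]-ry,3),round(sc,3))
f=env.grab_frame("side"); cv2.imwrite("pics/s2.png",cv2.resize(f["image"][130:310,200:420],None,fx=3,fy=3,interpolation=cv2.INTER_CUBIC))
E
```

```text
False
[-1.18656083 -2.10292674  1.02132001] [-0.01220868 -0.23514189] 15.2917
both [ 0.4604  0.0207 -0.0483] [-0.0182 -0.1584] 0.034 0.583
19 [ 0.5314  0.0266 -0.1176] [ 0.0521 -0.1466] -0.036 0.26
20 [ 0.4595  0.0158 -0.0747] [-0.0187 -0.1633] 0.007 0.923
```

View pics/s2.png

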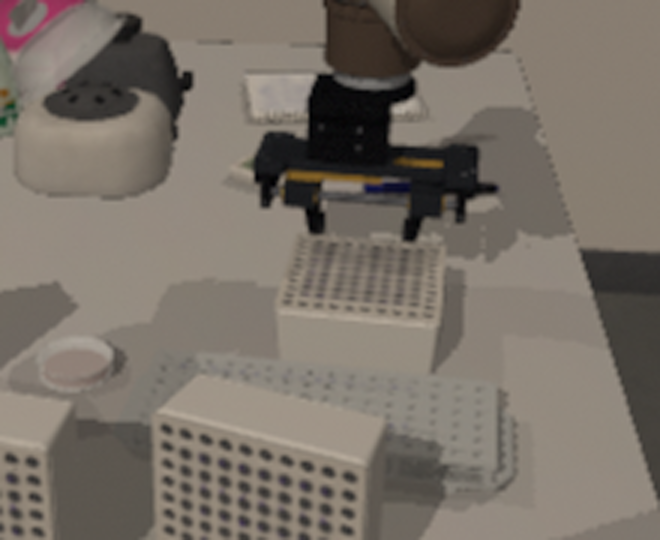

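The box is square against both fingers, 7 mrad off the rack by the side fit. I'll push it the rest of the way with a force stop.

Run:
```python
from push import *
print(env.move_straight(W(-.012,-.18,.018),rate=.03,force_limit=15)); s=env.read_state(); print(s["force"],s["wrist_torque"],inrack(s["position"]),s["clock"])
env.dwell(.3)
env.move_straight(W(-.012,-.26,.018),rate=.1); env.move_straight(W(-.012,-.30,.15),rate=.15)
j=env.read_state()["joint_positions"].copy(); j[0]=-75; env.set_joints(j)
for k,(p,sc) in locate("tube_box",(.132,.135,.052),(.48,.057,-.08),.05).items(): print(k,np.round(p,4),inrack(p).round(4),round(p[2]-ry,3),round(sc,3))
for k,(p,sc) in locate("rack",(.285,.104,.03),(.49,.177,-.08),.03,("top",)).items(): print(k,p.round(4),round(sc,3))
f=env.grab_frame("top"); print(env.read_state()["clock"])
for t in("dish","timer","marker"):print(t,[(r["xyz"].round(3) if hasattr(r["xyz"],'round') else r["xyz"],r["score"]) for r in env.search_frame(f,t)[:2]])
cv2.imwrite("pics/t3.png",cv2.resize(f["image"][170:330,190:380],None,fx=3.6,fy=3.6,interpolation=cv2.INTER_CUBIC))
```

```text
True
[ 0.7225218  -3.85273749  2.72512886] [-1.10739179 -0.2717483  -0.18735506] [-0.01241477 -0.19767859] 16.7583
both [ 0.4608  0.059  -0.0762] [-0.0209 -0.1201] 0.006 0.865
22 [ 0.461   0.0596 -0.0832] [-0.0208 -0.1195] -0.001 0.98
23 [ 0.4578  0.0174 -0.1103] [-0.0205 -0.1618] -0.028 0.83
both [ 0.4913  0.1777 -0.0902] 0.945
24 [ 0.4913  0.1777 -0.0902] 0.945
21.4083
dish [([0.6875, 0.1082, 0.0149], 0.74), ([0.4904, 0.1799, 0.0331], 0.54)]
timer [([0.5623, -0.2852, 0.0153], 0.78)]
marker [([0.3891, -0.2672, 0.0126], 0.54)]
```

View pics/t3.png

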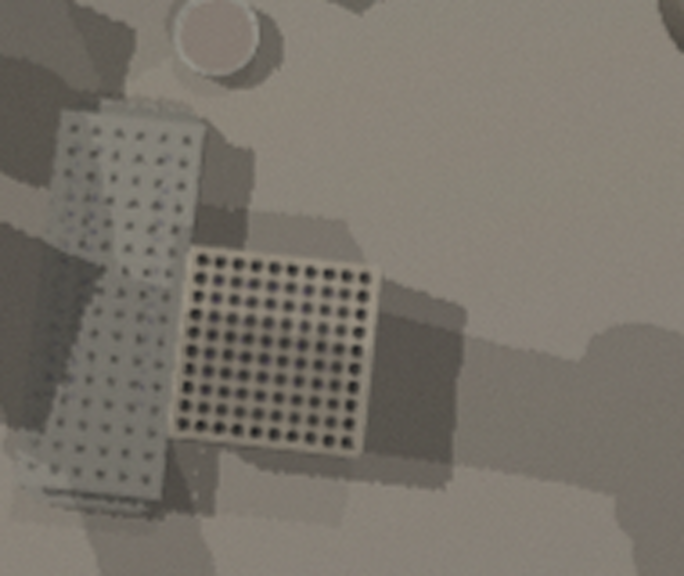

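The top view shows the box against the rack: the fit gives -119.5 mm and 1 mrad. However, the tool stopped about 5 mm earlier than I expected. I'll make one more gentle, centred push to be sure of the seating.

Run:
```python
from push import *
o=[180,0,np.degrees(ry)-90]
env.goto(W(-.0205,-.26,.15),o); env.move_straight(W(-.0205,-.235,.018),rate=.12); env.dwell(.2)
for y in(-.21,-.203,-.2,-.197,-.194,-.191,-.188):
    h=env.move_straight(W(-.0205,y,.018),rate=.02,force_limit=18); s=env.read_state(); print(y,h,s["force"].round(1),inrack(s["position"]).round(4))
    if h or abs(s["force"]@[*ey,0])>14: break
env.move_straight(W(-.0205,-.26,.018),rate=.1); env.move_straight(W(-.0205,-.30,.15),rate=.15)
j=env.read_state()["joint_positions"].copy(); j[0]=-75; env.set_joints(j)
for i in range(2):
    (p,sc)=locate("tube_box",(.132,.135,.052),(.46,.058,-.08),.05,("top",))["both"]; print(np.round(p,4),inrack(p).round(4),round(p[2]-ry,3),round(sc,3))
f=env.grab_frame("top"); print(env.read_state()["clock"])
for t in("dish","timer","marker"):print(t,[np.round(r["xyz"],3) for r in env.search_frame(f,t)[:1]])
cv2.imwrite("pics/t4.png",cv2.resize(f["image"][170:330,190:380],None,fx=4,fy=3.7,interpolation=cv2.INTER_CUBIC))
```

```text
-0.21 False [-0.4 -0.2 -0.1] [-0.0205 -0.2101]
-0.203 False [-1.   0.   1.1] [-0.0205 -0.2029]
-0.2 False [ 1.2 -0.1 -1.3] [-0.0205 -0.1999]
-0.197 False [ 0.1 -4.1  0.1] [-0.0207 -0.1976]
-0.194 True [ 1.3 -3.9  1.8] [-0.0209 -0.1977]Traceback (most recent call last):
  File "<stdin>", line 10, in <module>
  File "h.py", line 45, in locate
    out={"both":fit(vs,dim,x0)}
                ~~~^^^^^^^^^^^
  File "h.py", line 37, in fit
    r=minimize(cost,s,method="Nelder-Mead",options=dict(initial_simplex=np.vstack([s,s+[.02,0,0],s+[0,.02,0],s+[0,0,.15]]),xatol=1e-4,fatol=1e-5))
    res = _minimize_neldermead(fun, x0, args, callback, bounds=bounds,
                               **options)
    fsim[k] = func(sim[k])
              ~~~~^^^^^^^^
    fx = function(np.copy(x), *(wrapper_args + args))
  File "h.py", line 33, in <lambda>
    cost=lambda p:-sum(iou(f,m,hull(f,p[:2],p[2],dim)) for f,m in views)/len(views)
                  ~~~~~~~~~~~~~~~~~~~~~~~~~~~~~~~~~~~~~~~~~~~~~~~~~~~~~~^~~~~~~~~~~
ZeroDivisionError: division by zero
```

The fingers met firm resistance at the same place (-0.1977), so the box is fully seated. The top-view network missed the box in that picture, so I'll look again.

Run:
```python
from push import *
for i in range(3):
    try:
        p,sc=locate("tube_box",(.132,.135,.052),(.46,.058,-.08),.05,("top",))["both"]; print(np.round(p,4),inrack(p).round(4),round(p[2]-ry,3),round(sc,3))
    except ZeroDivisionError: print("missed")
f=env.grab_frame("top"); print(env.read_state()["clock"])
for t in("dish","timer","marker"):print(t,[np.round(r["xyz"],3) for r in env.search_frame(f,t)[:1]])
cv2.imwrite("pics/t4.png",cv2.resize(f["image"][170:330,190:380],None,fx=3.7,fy=3.7,interpolation=cv2.INTER_CUBIC))
```

```text
[ 0.4609  0.06   -0.0867] [-0.021  -0.1191] -0.005 0.975
[ 0.4611  0.0593 -0.0805] [-0.0206 -0.1198] 0.001 0.974
[ 0.4609  0.0596 -0.0808] [-0.0209 -0.1195] 0.001 0.979
32.3917
dish [array([0.687, 0.108, 0.014])]
timer [array([ 0.56 , -0.284,  0.016])]
marker [array([ 0.387, -0.266,  0.012])]
```

View pics/t4.png

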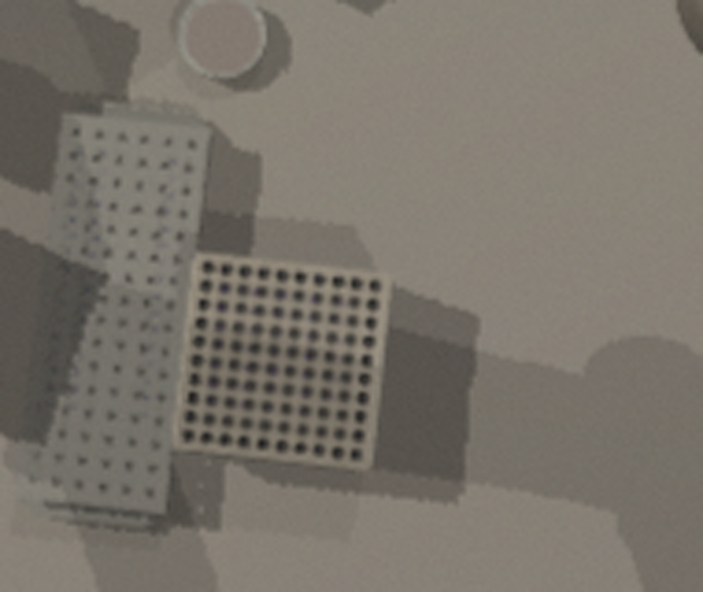

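The box's side runs along the rack edge from (197,257) to (178,447) with no gap. It sits well inside the rack's ends, holes up.

```bash
python3 -c "
from workcell import env
print(env.close_job())"
```

```text
the job is handed in; nothing more can be done
None
```

I tipped the right-most white box onto its base with two fingers near its top. I then pushed it square against the rack's long side with the open fingers lined up to the rack, and handed the job in at about 32 s.

**Box position:** in the last top-view fits the box centre was 119–120 mm from the rack's centre line, 21 mm off the rack's middle along its length. It was within 5 mrad of parallel, with holes up. A second gentle push was stopped by firm resistance at the same spot, which confirms it is touching the rack.

**Bystanders:** the dish, timer and marker were all found within a few millimetres of where they started.

**Checks that disagreed:**
- **Side camera:** its fit of the final pose was about 40 mm off, and I discounted it because other boxes stand in front of that view.
- **Early stop:** the first push stopped about 5 mm sooner than I had predicted, which is why I pushed again.
- **Missed detection:** the network failed to find the box in one picture, so I repeated the look.
- **Rack angle:** its fits varied by about 0.01 rad, well inside the tolerance.

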